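Clamp a heat sink in a sliding-jaw lifter and hold it up level

TASK

On the blue bench mat a bridge-shaped lifting clamp with two red tabs stands over a brass-coloured heat sink: pinch the two tabs together so that the sliding jaw shuts firmly on the heat sink while it still stands on the mat, then, still pinching, lift clamp and heat sink together and finish holding them level and still in the air, with the underside of the heat sink about 10 cm above the bench. Do not let the fingers touch the heat sink itself, do not tip the clamp, and leave the other things on the bench where they are. The job ends while holding: do not put the clamp down or let go.

Things in the scene. Friction and masses are not known exactly. Their poses are not given: they have to be found in the camera images.
- clamp: Loose bridge of about 0.5 kg on the mat. Origin: centre of its underside, midway between the legs; y along the bridge. Two grey legs, 8 mm thick, 56 wide in x, 55 high, at y = +-71 mm. Steel beam along y, 150 long, 14 wide, top 70 mm above the origin. Two steel jaw plates (8 mm thick, 30 wide) hang from it to 8 mm above the origin; each goes on above the beam as a red tab.
- jaw (a joint): Position of the sliding jaw in m: the gap between the jaw faces is 22 mm + jaw. Grows as it opens (to the clamp's +y), range 0 to 0.032, starts at 0.018 to 0.028, about 0.008 when shut on the heat sink. 1.5 N of friction, no spring or lock: only the pinch keeps it shut. A black block, 30 mm wide, its top 72 mm above the clamp's underside, rides on the beam with it.
- clamp_fixed_tab (a point): Centre of the fixed red tab at gripping height, at clamp y = -19 mm, 98 mm above the clamp's underside. Axes as the clamp's. Each tab is 20 mm wide in x, 8 mm thick in y, and stands from the beam's top (70 mm) to 118 mm above the clamp's underside, 20 mm above this point.
- clamp_sliding_tab (a point): Same point of the sliding red tab, at clamp y = 11 mm + jaw, 98 mm above the clamp's underside; same size. Pinch both tabs from above across their outer faces, along the clamp's y: 56 to 68 mm over them at the start, 46 mm once shut on the heat sink.
- heatsink_center (a point): Centre, half-way up, of the brass-coloured finned heat sink that stands loose on the mat between the jaws: 64 mm along its x, 30 mm along its y (the clamped width), 40 mm high, so its underside lies 20 mm below this point; about 0.15 kg. Its axes start within a few degrees of the clamp's.
- helping_hand: Bystander: dark cast base 75 x 60 mm with a post, cross bar and two bright clip arms, 140 mm high in all and 110 mm wide in y. Origin at the centre of its underside.
- spare_sink_center (a point): Bystander: a dark heat sink of the same shape, 64 x 30 x 40 mm, standing free; point at its centre, half-way up.
- flux: Bystander: small bottle with red cap, 36 mm across, 75 mm high. Origin at the centre of its underside.
- tip_tin: Bystander: round steel tin, 72 mm across, 40 mm high, with a brass-coloured filling rising to 46 mm. Origin at the centre of its underside.
- driver: Bystander: screwdriver with yellow handle, 170 mm long, lying on the mat. Origin under its middle.
- screw_tray: Bystander: black tray of screws, 90 x 130 x 22 mm. Origin at the centre of its underside.

How it is judged:
On the way, in this order (a step that is already met when the one before it is completed fails the run):
1. the sliding jaw is shut on the heat sink (over 4 N) while the heat sink still stands on the mat (contact force between jaw and heatsink above 4 N and height (world z) of heatsink_center below 0.03 m), for 0.2 s.
2. clamp and heat sink are both at least 3 cm clear of the mat (height (world z) of heatsink_center above 0.053 m and height (world z) of clamp above 0.033 m), for 0.2 s.
At the end, for the whole second after the job is handed in: Still held: the fingers pinch the clamp, its jaw presses the heat sink with over 4 N, the heat sink's underside is 7 to 14 cm above the bench and the clamp's over 5.5 cm, both level within 7 degrees, the heat sink still (under 2 cm/s, 0.15 rad/s) and between the jaws (height (world z) of heatsink_center between 0.09 and 0.16 m and height (world z) of clamp above 0.055 m and angle between each of heatsink_center, clamp's own z axis and vertical below 0.12 rad and contact force between jaw and heatsink above 4 N and contact force between the fingers and clamp above 4 N and linear speed of heatsink below 0.02 m/s and angular speed of heatsink below 0.15 rad/s and distance between heatsink_center and clamp below 0.035 m); the arm keeps its last pose, push and grip.
It fails at once if the fingers touch the heat sink (contact force between the fingers and heatsink above 0.5 N).
It fails at once if the clamp is tipped by more than 0.35 rad (angle between clamp's own z axis and vertical above 0.35 rad).
It fails at once if a bystander is moved by more than 2 cm (distance of any of helping_hand, spare_sink_center, flux, tip_tin, driver, screw_tray from where it was at the start of the episode above 0.02 m).
It also fails if it takes over 32 s, if anything falls off the work surface, if the arm or the gripper's body presses on something with over 40 N, if the wrist force passes 120 N, or if a joint passes its speed limit or range.

ROBOT

A 6-joint arm with a two-finger parallel gripper is mounted at the origin on the work surface. World frame = base frame: x ahead of the robot, y to its left, z up, the work surface at z = 0. Lengths are in m, angles in rad, forces in N, time in s.
With the tool pointing down it reaches from about 0.25 to 0.725 m from the base axis. Payload 4 kg.
Tool frame: the origin (TCP) lies midway between the tips of the shut fingers; the grasp point (between the pads) lies 19 mm behind it (bot.grip_point_offset is the distance from the TCP to the grasp point, in m); z points along the fingers, y is the line along which they close (so a half turn about z gives the same grasp; the last joint's range is limited). The gripper opens to 85 mm and grips with 20 to 120 N. Pads are 22 mm wide; open, the fingers measure 114 mm over their backs; the gripper's body (76 mm by 85 mm) begins 54 mm behind the grasp point. The pads swing forward as they close: fully open they stand 13 mm farther back than shut.
Start: joints at [1.139, 0.241, 0.005, 1.335, 0, 1.571], TCP at [0.209, 0.454, 0.192] pointing down, gripper open.
Joint ranges: [-2.72, 2.72], [-1.05, 1.87], [-1.09, 1.28], [-1.99, 2.15], [-1.42, 1.44], [-3.14, 3.14]. Speed limits (rad/s): [2.79, 2.79, 3.14, 3.14, 3.14, 3.14].

INTERFACE

Orientations are given as a unit quaternion [x, y, z, w].
In Python, from workcell import bot gives the robot as it stands.
- The arm moves only by the tool step_arm, never from a script. Its argument "targets" is text: rows parted by semicolons, each of 7 numbers parted by spaces: the opening, from -1 (shut) to 1 (fully open), so that 0 is half open, then the shift along the world's x, y, z normalised to -1 to 1, where 1 is 0.5 m, then the turn, a rotation vector about the world's x, y, z normalised to -1 to 1, where 1 is pi/4 rad. In form: gripper x y z wx wy wz; .... A call has 1 to 10 rows; each row is the pose to reach, as a shift and turn from the pose commanded when the call began; what a row does not reach only later rows make up. A row lasts 1/12 s, in which the tool goes at most 41.7 mm and 7.16 degrees, less where a joint would pass 70% of its speed; a pose out of reach is approached as far as the arm can. A call with a number of a shift or a turn outside -1 to 1 is refused whole. A call with a gripper value outside its range is refused whole. The fingers move at their own pace and stop on an object; the grip force is fixed at half the most. Time passes only in rows, so rows that repeat a pose let the fingers close. It gives the time, the measured TCP pose, the force, the opening and the grip force at its end, in the units of the state.
- bot.get_obs(): the state, without advancing time (a new reading comes with each control period).
- bot.camera(name): name is "side" or "top"; returns the picture (400x640x3 uint8, red, green, blue); there is no depth.
- bot.camera_info(name): a dict with "vertical_fov" (degrees; the focal length in pixels is half the picture's height over the tangent of half this angle, whatever the lens; pixels are square), "cx", "cy" (the principal point, pixels), "pose" (4x4, takes a point from camera to world coordinates). Camera axes: x right, y up, looking along -z (the intrinsics and any distortion apply to the point x, -y, -z); pixel columns grow to the right and rows downward; lengths in m; the calibration is good to about 2 mm. A picture is of the moment at which its call begins. camera_info takes no time and is no camera call.
- bot.job_done(): hands the job in; it is judged then, once.
The state is a dict: "clock": time; "joint_pos": joint angles; "joint_vel": joint speeds; "tau": joint torques, N m; "eef_pos": TCP position; "tool_rot": TCP orientation; "ft_force": force on the tool from outside, world axes, zero at the start; "ft_torque": the same for the moment, N m; "grip_width": finger opening in m; "grasp_force": force on a finger pad.
Only numpy, scipy, OpenCV 4.12 (cv2) and the standard library are available. Lean on these libraries where they do the work, as an engineer would, in place of code of your own. Each camera call takes 0.05 s, during which the arm holds its last target. There are 200 camera calls.

## Working session

There is one attempt and no reset: what is moved stays moved. The work goes in short steps, Python scripts to look and compute and a tool call to move; the robot and the scene stay as the last step left them, time stands still between calls to the robot, and variables do not carry over. Pictures are saved under pics/ and viewed, at most 10 in all, crops included, and the job is handed in when it is done.

Besides the shell and the picture viewer there is one more tool, called after "Emit:" as a command line: name --argument value ..., lists and objects as JSON in quotes. step_arm: Moves the arm, as the interface text tells. Scaled input: -1 to 1 covers 0.5 m each way for a shift and pi/4 rad each way for a turn. Its arguments: {"type":"object","properties":{"targets":{"type":"string"}},"required":["targets"]}

```bash
mkdir -p pics
python3 - <<'E'
from workcell import bot
import cv2,numpy as np
for n in("side","top"):
    cv2.imwrite(f"pics/{n}0.png",bot.camera(n)[:,:,::-1]); i=bot.camera_info(n); print(n,{k:(np.round(v,4).tolist() if k=='pose' else v) for k,v in i.items()})
o=bot.get_obs(); print(o)
E
```

```text
side {'vertical_fov': 53.84379829488053, 'cx': 316.5464307296203, 'cy': 196.7295047496301, 'pose': [[0.9835, 0.1361, -0.1193, 0.4881], [-0.1809, 0.7256, -0.6639, -0.6331], [-0.0038, 0.6745, 0.7383, 0.8258], [0.0, 0.0, 0.0, 1.0]]}
top {'vertical_fov': 56.711445326495834, 'cx': 315.6542590136657, 'cy': 211.57746345399943, 'pose': [[0.0012, 0.9904, -0.138, 0.4375], [-1.0, 0.0008, -0.0032, 0.0057], [-0.0031, 0.138, 0.9904, 1.067], [0.0, 0.0, 0.0, 1.0]]}
{'clock': 0.1, 'joint_pos': array([ 1.13903981e+00,  2.41311369e-01,  3.80824072e-03,  1.33519512e+00,
       -8.78691209e-06,  1.57078168e+00]), 'joint_vel': array([ 0.00065909, -0.00221521,  0.00405674, -0.00108626,  0.00196492,
        0.00054398]), 'tau': array([-9.74376271e-04, -3.73139441e+01,  2.53009665e+01,  1.08508172e-02,
       -6.82854647e-05,  1.69720562e-05]), 'eef_pos': array([0.20895834, 0.4535119 , 0.19079582]), 'tool_rot': array([ 2.14198129e-01,  9.76789771e-01, -9.29828194e-04, -1.99416444e-04]), 'ft_force': array([ 0.08574359, -0.4852228 ,  0.39899408]), 'ft_torque': array([-0.00417901, -0.02722298, -0.02861236]), 'grasp_force': 0.0, 'grip_width': 0.08528935706263688}
```

View pics/side0.png

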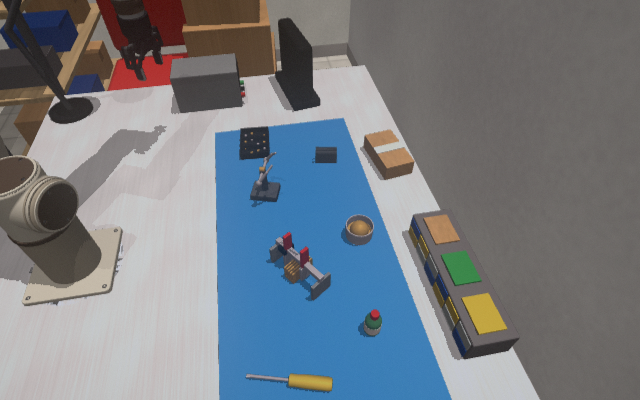

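View pics/top0.png

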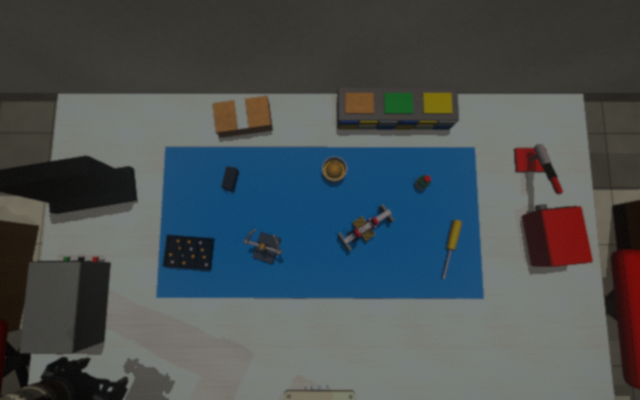

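The side view shows the clamp at about (300,265) and its tabs at (287,242) and (305,257). In the top view it is at about (365,228). I'll enlarge both.

Run:
```python
import cv2,numpy as np
a=cv2.imread("pics/side0.png")[222:302,255:345]; b=cv2.imread("pics/top0.png")[195:260,325:405]
A=cv2.resize(a,None,fx=7,fy=7,interpolation=cv2.INTER_CUBIC); cv2.imwrite("pics/sc.png",A)
B=cv2.resize(b,None,fx=9,fy=9,interpolation=cv2.INTER_CUBIC); B=np.clip(B*1.6,0,255).astype('uint8'); cv2.imwrite("pics/tc.png",B)
```

```text
(no output)
```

View pics/sc.png

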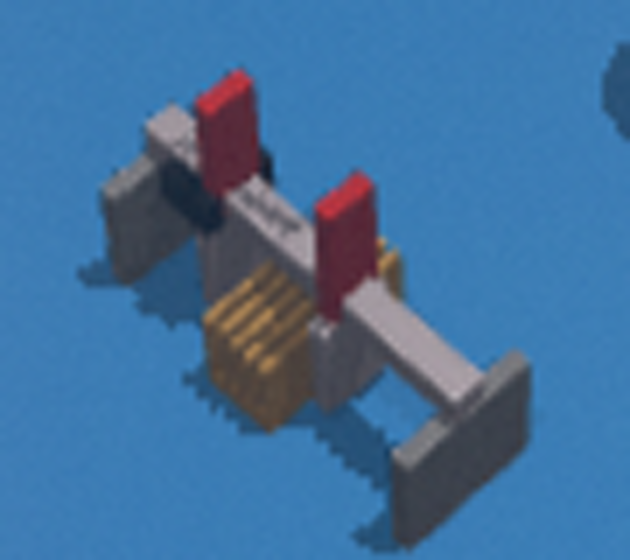

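View pics/tc.png

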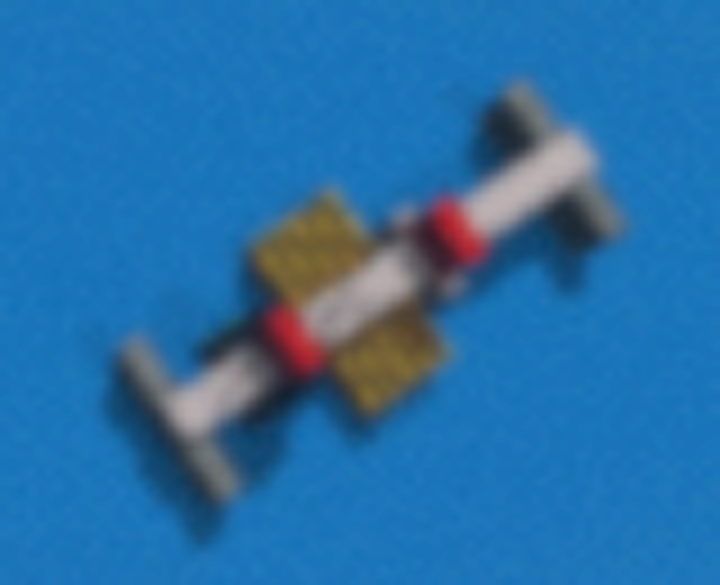

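Side crop: the sliding tab has the black block beside it. Its top is centred at about (226,92), and the fixed tab's top at about (347,193). Top crop: sliding tab at about (295,340), fixed tab at about (457,232), and heat sink corners at (330,190), (252,250), (447,350) and (370,415). Next I'll triangulate and fit.

```bash
cat > h.py <<'E'
from workcell import bot
import numpy as np
from scipy.optimize import least_squares
INFO={n:bot.camera_info(n) for n in("side","top")}
CR={"side":(7,255,222),"top":(9,325,195)}
def full(n,p): s,a,b=CR[n]; return np.array([(p[0]+.5)/s-.5+a,(p[1]+.5)/s-.5+b])
def proj(n,P):
    i=INFO[n];T=i["pose"];f=200/np.tan(np.radians(i["vertical_fov"]/2))
    c=T[:3,:3].T@(np.asarray(P)-T[:3,3]); return np.array([i["cx"]+f*c[0]/-c[2],i["cy"]-f*c[1]/-c[2]])
def atz(n,uv,z):
    return least_squares(lambda q:proj(n,[q[0],q[1],z])-uv,[.4,0]).x
def tri(a,b): return least_squares(lambda P:np.r_[proj("side",P)-a,proj("top",P)-b],[.4,0,.1])
E
python3 - <<'E'
from h import *
for nm,a,b in(("slide",(226,92),(295,340)),("fixed",(347,193),(457,232))):
    r=tri(full("side",a),full("top",b)); print(nm,r.x.round(4),r.fun.round(2))
for p in [(330,190),(252,250),(370,415),(447,350)]: print("sinktop",atz("top",full("top",p),.04).round(4))
print("sink side corner z.04",atz("side",full("side",(205,315)),.04).round(4), "bottom",atz("side",full("side",(270,430)),0).round(4))
# model fit: clamp x,y,z,yaw,jaw
obs=[("side",(226,92),"s",.118),("side",(347,193),"f",.118),("top",(295,340),"s",.118),("top",(457,232),"f",.118)]
fx=[("side",(392,460),(-.028,-.075,.055)),("side",(400,548),(-.028,-.075,0)),("side",(527,440),(.028,-.075,0)),("side",(527,362),(.028,-.075,.055)),
("top",(183,415),(0,.075,.07)),("top",(583,150),(0,-.075,.07)),("side",(120,282),(-.028,.075,0))]
def res(q):
    x,y,z,th,j=q;c,s=np.cos(th),np.sin(th);o=[]
    W=lambda X,Y,Z:[x+c*X-s*Y,y+s*X+c*Y,z+Z]
    for n,p,t,h in obs: o.append(proj(n,W(0,-.019 if t=="f" else .011+j,h))-full(n,p))
    for n,p,P in fx:o.append(proj(n,W(*P))-full(n,p))
    return np.concatenate(o)
for th0 in(.5,):
    r=least_squares(res,[.42,-.08,0,th0,.02],loss="soft_l1");print(r.x.round(4),r.cost);print(r.fun.reshape(-1,2).round(1).tolist())
E
```

```text
slide [ 0.5162 -0.0981  0.1186] [-0.05  0.01 -0.   -0.06]
fixed [ 0.5475 -0.1446  0.1199] [-0.2   0.05 -0.01 -0.24]
sinktop [ 0.5692 -0.1182]
sinktop [ 0.5504 -0.0938]
sinktop [ 0.4995 -0.1294]
sinktop [ 0.5195 -0.1534]
sink side corner z.04 [ 0.5005 -0.1289] bottom [ 0.517  -0.1523]
[ 0.5362 -0.1283  0.0025  0.5773  0.025 ] 4.912359688525331
[[0.1, -0.5], [-0.7, -0.2], [0.1, -0.3], [-0.1, 0.1], [1.5, 1.1], [0.6, 0.6], [-0.1, 1.0], [0.4, -0.3], [-1.5, 0.8], [0.2, 0.0], [-0.9, -1.7]]
```

The tabs triangulate to z ≈ 0.119 (expected 0.118) and lie 56 mm apart, so the jaw is at about 26 mm and the yaw is about 0.59. Once the jaw is shut, the pinch centre is the clamp origin, at about (0.537, −0.129). Now I'll move above it.

Emit:
step_arm --targets "1 0 0 0.08 0 0 0; 1 0.332 -0.578 0.13 0 0 0.65; 1 0.332 -0.578 0.13 0 0 0.65; 1 0.332 -0.578 0.13 0 0 0.65; 1 0.332 -0.578 0.13 0 0 0.65; 1 0.332 -0.578 0.13 0 0 0.65; 1 0.332 -0.578 0.13 0 0 0.65; 1 0.332 -0.578 0.13 0 0 0.65; 1 0.332 -0.578 0.13 0 0 0.65; 1 0.332 -0.578 0.13 0 0 0.65"

```text
clock: 0.93
eef_pos: [0.3766, 0.1614, 0.2568]
tool_rot: [-0.037, 0.999, -0.001, 0.0]
ft_force: [-0.4, 1.4, -0.0]
grip_width: 0.0851
grasp_force: 0.0
```

Emit:
step_arm --targets "1 0.32 -0.581 -0.05 0 0 0.654; 1 0.32 -0.581 -0.05 0 0 0.654; 1 0.32 -0.581 -0.05 0 0 0.654; 1 0.32 -0.581 -0.05 0 0 0.654; 1 0.32 -0.581 -0.05 0 0 0.654; 1 0.32 -0.581 -0.05 0 0 0.654; 1 0.32 -0.581 -0.05 0 0 0.654; 1 0.32 -0.581 -0.114 0 0 0.654; 1 0.32 -0.581 -0.114 0 0 0.654; 1 0.32 -0.581 -0.114 0 0 0.654"

```text
clock: 1.77
eef_pos: [0.5349, -0.13, 0.1942]
tool_rot: [-0.289, 0.957, 0.001, -0.003]
ft_force: [-1.0, 0.2, -0.7]
grip_width: 0.0853
grasp_force: 0.0
```

Emit:
step_arm --targets "1 0 0 -0.12 0 0 0; 1 0 0 -0.12 0 0 0; 1 0 0 -0.12 0 0 0; 1 0 0 -0.12 0 0 0"

```text
clock: 2.1
eef_pos: [0.534, -0.1247, 0.1387]
tool_rot: [-0.292, 0.956, 0.001, -0.001]
ft_force: [0.3, -0.5, 0.9]
grip_width: 0.0857
grasp_force: 0.0
```

Run:
```python
from h import *
import cv2
o=bot.get_obs();print(o["eef_pos"],o["tool_rot"],o["joint_pos"].round(2))
I={n:bot.camera(n)[:,:,::-1] for n in("side","top")}
for n in I: cv2.imwrite(f"pics/{n}1.png",I[n])
a=cv2.resize(I["side"][180:290,245:345],None,fx=4,fy=4,interpolation=cv2.INTER_CUBIC)
b=cv2.resize(I["top"][185:275,325:415],None,fx=4.4,fy=440/90,interpolation=cv2.INTER_CUBIC)
cv2.imwrite("pics/c1.png",np.hstack([a,np.clip(b*1.6,0,255).astype('uint8')]))
```

```text
[ 0.53395977 -0.1247396   0.13874807] [-2.92021364e-01  9.56410159e-01  9.44660155e-04 -1.49609136e-03] [-0.23  0.37  0.04  1.25  0.   -0.82]
```

View pics/c1.png

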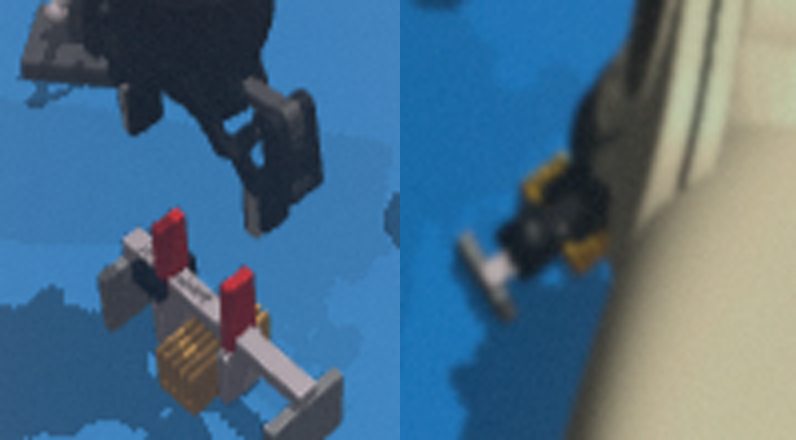

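The fingers straddle the tabs along the bridge: the right fingertip is at crop (258,232) and the left at (130,132). I'll centre on the wider opening, go lower and check.

Emit:
step_arm --targets "1 -0.004 0.006 -0.02 0 0 0; 1 -0.004 0.006 -0.04 0 0 0; 1 -0.004 0.006 -0.046 0 0 0; 1 -0.004 0.006 -0.046 0 0 0; 1 -0.004 0.006 -0.046 0 0 0"

```text
clock: 2.62
eef_pos: [0.5335, -0.1224, 0.1171]
tool_rot: [-0.292, 0.956, -0.0, 0.0]
ft_force: [-0.4, 0.6, -0.0]
grip_width: 0.0849
grasp_force: 0.0
```

Run:
```python
from h import *
import cv2
o=bot.get_obs();print(o["eef_pos"],o["tool_rot"])
I=bot.camera("side")[:,:,::-1]; cv2.imwrite("pics/side2.png",I)
x0,y0=250,210
a=cv2.resize(I[y0:y0+90,x0:x0+100],None,fx=6,fy=6,interpolation=cv2.INTER_CUBIC)
cv2.imwrite("pics/c2.png",a)
p=o["eef_pos"];th=.595;y=np.array([-np.sin(th),np.cos(th)]);x=np.array([np.cos(th),np.sin(th)])
for s in(1,-1):
  for w in(-.011,.011):
    P=np.r_[p[:2]+y*s*.0425+x*w,p[2]+.013]; print("tip inner",s,w,((proj("side",P)-[x0,y0]+.5)*6).round())
```

```text
[ 0.53350947 -0.12237598  0.11708842] [-2.91963319e-01  9.56429472e-01 -1.44176773e-04  2.54913509e-04]
tip inner 1 -0.011 [178. 129.]
tip inner 1 0.011 [223.  96.]
tip inner -1 -0.011 [337. 265.]
tip inner -1 0.011 [381. 229.]
```

View pics/c2.png

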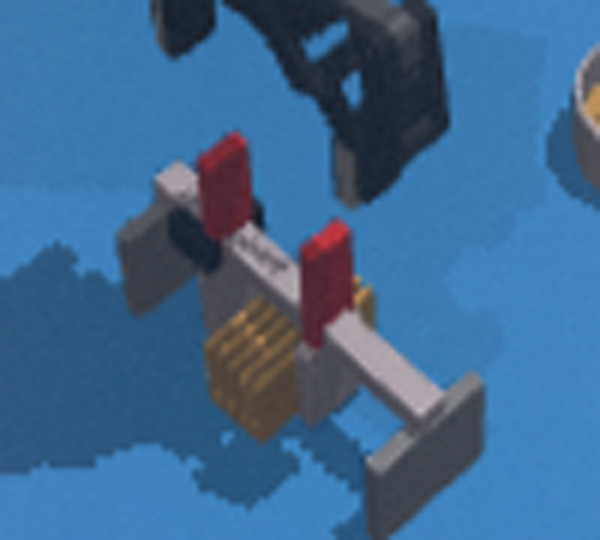

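The fingertips appear about 11 px higher than predicted, for both fingers. I'll cross-check with the top view and the base location before going down.

Run:
```python
from h import *
import cv2
print("origin side",proj("side",[0,0,0]),"top",proj("top",[0,0,0]))
o=bot.get_obs();p=o["eef_pos"];th=.595;y=np.array([-np.sin(th),np.cos(th)]);x=np.array([np.cos(th),np.sin(th)])
I={n:bot.camera(n)[:,:,::-1] for n in("side","top")}
t=I["top"][195:265,325:405].copy(); S=6
t=np.clip(cv2.resize(t,None,fx=S,fy=S,interpolation=cv2.INTER_CUBIC)*1.8,0,255).astype('uint8')
s=cv2.resize(I["side"][195:265,250:330],None,fx=S,fy=S,interpolation=cv2.INTER_CUBIC)
t=np.ascontiguousarray(t[:, :310]) ; s=np.ascontiguousarray(s)
for im,n,x0,y0 in((s,"side",250,195),(t,"top",325,195)):
  for dz,c in((.013,(0,255,0)),(.05,(0,255,255))):
    for sg in(1,-1):
      for w in(-.011,.011):
        q=(proj(n,np.r_[p[:2]+y*sg*.0425+x*w,p[2]+dz])-[x0,y0]+.5)*S
        cv2.circle(im,tuple(int(v) for v in q),3,c,-1)
cv2.imwrite("pics/c3.png",np.hstack([s,t]))
a=full("side",(0,0))
for z in(.13,.15,.17): print(z,"right tip inner corner",atz("side",np.array([250+335/6-.5,210+198/6-.5]),z).round(4),"pred",(p[:2]-y*.0425-x*.011).round(4))
```

```text
origin side [ 76.82673514 263.20952251] top [318.81813486 427.52065708]
0.13 right tip inner corner [ 0.5524 -0.1349] pred [ 0.5484 -0.1638]
0.15 right tip inner corner [ 0.5506 -0.1492] pred [ 0.5484 -0.1638]
0.17 right tip inner corner [ 0.5487 -0.1635] pred [ 0.5484 -0.1638]
```

View pics/c3.png

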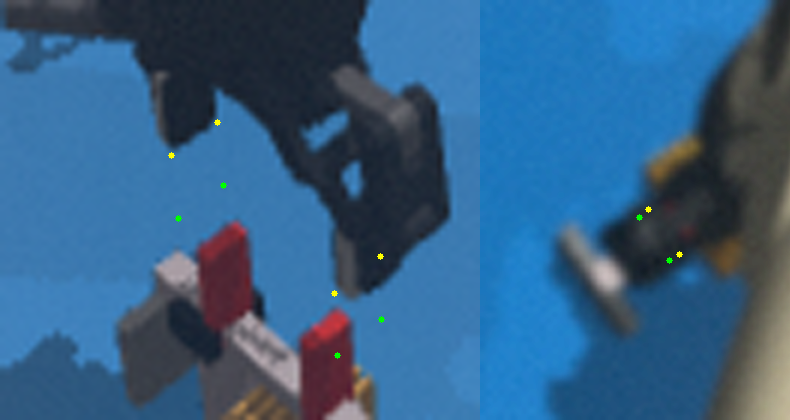

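The fingertips match the expected x and y, but stand about 38–40 mm higher than the reported TCP implies (0.168 instead of 0.130). I'll close to the final width in the air to see where the tips end up.

Emit:
step_arm --targets "0.08 0 0 0 0 0 0; 0.08 0 0 0 0 0 0; 0.08 0 0 0 0 0 0; 0.08 0 0 0 0 0 0; 0.08 0 0 0 0 0 0; 0.08 0 0 0 0 0 0"

```text
clock: 3.27
eef_pos: [0.5332, -0.1224, 0.1166]
tool_rot: [-0.292, 0.956, 0.0, -0.0]
ft_force: [-1.6, 0.6, 0.8]
grip_width: 0.0462
grasp_force: 0.0
```

Run:
```python
from h import *
import cv2
o=bot.get_obs();p=o["eef_pos"];w0=o["grip_width"]/2;print(p,o["grip_width"]);th=.595;y=np.array([-np.sin(th),np.cos(th)]);x=np.array([np.cos(th),np.sin(th)])
I=bot.camera("side")[:,:,::-1];S=7
im=np.ascontiguousarray(cv2.resize(I[195:275,250:330],None,fx=S,fy=S,interpolation=cv2.INTER_CUBIC))
for dz,c in((.006,(0,255,0)),(.026,(255,0,255)),(.046,(0,255,255))):
    for sg in(1,-1):
      for w in(-.011,.011):
        q=(proj("side",np.r_[p[:2]+y*sg*w0+x*w,p[2]+dz])-[250,195]+.5)*S
        cv2.circle(im,tuple(int(v) for v in q),3,c,-1)
cv2.imwrite("pics/c4.png",im)
```

```text
[ 0.53322308 -0.12238942  0.11659015] 0.04617819345029494
```

View pics/c4.png

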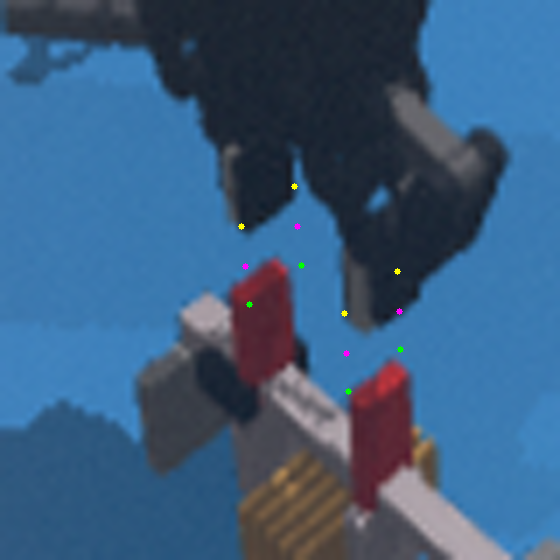

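At 46 mm opening the tips sit at TCP + 43 mm, and fully open at TCP + 51 mm. The swing matches the text, but there is a constant offset of about 37 mm. For tips at about 0.082 (above the 0.072 block, pads at about 0.10) I need a TCP z of about 0.039. Reopening and descending.

Emit:
step_arm --targets "1 0 0 0 0 0 0; 1 0 0 0 0 0 0; 1 0 0 0 0 0 0; 1 0 0 0 0 0 0; 1 0 0 0 0 0 0; 1 0 0 -0.04 0 0 0; 1 0 0 -0.07 0 0 0; 1 0 0 -0.09 0 0 0; 1 0 0 -0.09 0 0 0"

```text
clock: 4.07
eef_pos: [0.5312, -0.1219, 0.0692]
tool_rot: [-0.292, 0.956, 0.001, -0.002]
ft_force: [-0.5, -0.1, -0.7]
grip_width: 0.0856
grasp_force: 0.0
```

Emit:
step_arm --targets "1 0 0 -0.03 0 0 0; 1 0 0 -0.05 0 0 0; 1 0 0 -0.066 0 0 0; 1 0 0 -0.066 0 0 0; 1 0 0 -0.066 0 0 0"

```text
clock: 4.48
eef_pos: [0.533, -0.1223, 0.0384]
tool_rot: [-0.292, 0.956, 0.0, -0.0]
ft_force: [0.0, 0.1, -0.1]
grip_width: 0.0855
grasp_force: 0.0
```

Run:
```python
from h import *
import cv2
o=bot.get_obs();print(o["eef_pos"],o["ft_force"],o["ft_torque"])
I=bot.camera("side")[:,:,::-1];S=7
cv2.imwrite("pics/c5.png",cv2.resize(I[205:290,250:340],None,fx=S,fy=S,interpolation=cv2.INTER_CUBIC))
```

```text
[ 0.53295806 -0.12232869  0.03840222] [ 0.03674169  0.0696267  -0.08795335] [-0.03190689  0.0007749   0.00796169]
```

View pics/c5.png

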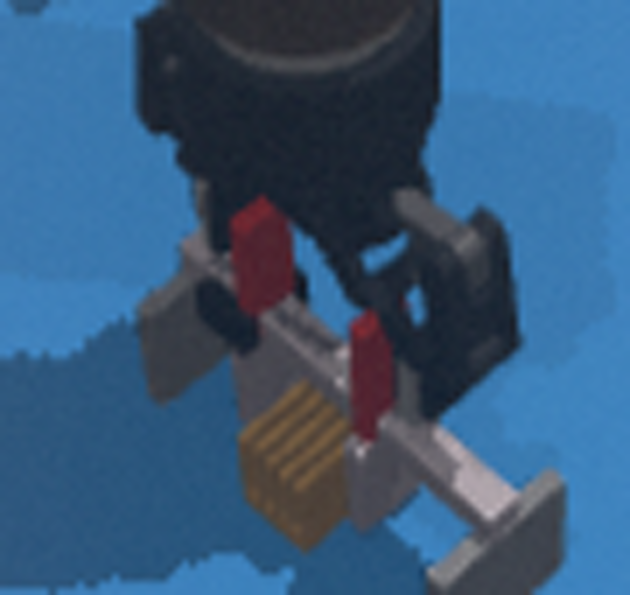

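The picture shows both fingers straddling the tabs (red at (262,250) and (370,375)), clear of the beam, with no contact force. Now I'll shift to the shut centre while closing, then pinch.

Emit:
step_arm --targets "0.75 0 0 0 0 0 0; 0.75 0 0 0 0 0 0; 0.75 0.004 -0.006 0 0 0 0; 0.7 0.008 -0.012 0 0 0 0; 0.6 0.008 -0.012 0 0 0 0; 0.5 0.008 -0.012 0 0 0 0; 0.4 0.008 -0.012 0 0 0 0; 0.3 0.008 -0.012 0 0 0 0; 0.2 0.008 -0.012 0 0 0 0; 0.15 0.008 -0.012 0 0 0 0"

```text
clock: 5.37
eef_pos: [0.537, -0.1281, 0.0385]
tool_rot: [-0.292, 0.956, 0.0, -0.0]
ft_force: [-1.4, 2.0, 1.2]
grip_width: 0.0494
grasp_force: 1.2
```

Emit:
step_arm --targets "0.1 0 0 0 0 0 0; 0.05 0 0 0 0 0 0; -0.1 0 0 0 0 0 0; -0.3 0 0 0 0 0 0; -1 0 0 0 0 0 0; -1 0 0 0 0 0 0; -1 0 0 0 0 0 0; -1 0 0 0 0 0 0; -1 0 0 0 0 0 0; -1 0 0 0 0 0 0"

```text
clock: 6.2
eef_pos: [0.5372, -0.1281, 0.0389]
tool_rot: [-0.292, 0.956, 0.0, 0.0]
ft_force: [-1.3, 0.5, 5.6]
grip_width: 0.0445
grasp_force: 62.0
```

Shut: width 44.5 mm, pad force 62 N. Lifting gently, with the look combined afterwards.

Emit:
step_arm --targets "-1 0 0 0 0 0 0; -1 0 0 0 0 0 0; -1 0 0 0 0 0 0; -1 0 0 0.01 0 0 0; -1 0 0 0.025 0 0 0; -1 0 0 0.04 0 0 0; -1 0 0 0.06 0 0 0; -1 0 0 0.08 0 0 0; -1 0 0 0.09 0 0 0; -1 0 0 0.09 0 0 0"

```text
clock: 7.03
eef_pos: [0.5389, -0.1289, 0.0858]
tool_rot: [-0.292, 0.956, -0.001, 0.002]
ft_force: [0.5, -0.1, -6.0]
grip_width: 0.0445
grasp_force: 62.7
```

Emit:
step_arm --targets "-1 0 0 0.02 0 0 0; -1 0 0 0.04 0 0 0; -1 0 0 0.06 0 0 0; -1 0 0 0.08 0 0 0; -1 0 0 0.1 0 0 0; -1 0 0 0.11 0 0 0; -1 0 0 0.11 0 0 0; -1 0 0 0.11 0 0 0; -1 0 0 0.11 0 0 0; -1 0 0 0.11 0 0 0"

```text
clock: 7.87
eef_pos: [0.5366, -0.1283, 0.1378]
tool_rot: [-0.292, 0.956, 0.0, -0.001]
ft_force: [0.7, 0.2, -6.5]
grip_width: 0.0445
grasp_force: 62.8
```

Run:
```python
from h import *
import cv2
o=bot.get_obs();print(o["eef_pos"],o["ft_force"],o["grip_width"],o["grasp_force"])
I=bot.camera("side")[:,:,::-1];S=6
cv2.imwrite("pics/c6.png",cv2.resize(I[170:270,240:350],None,fx=S,fy=S,interpolation=cv2.INTER_CUBIC)[:600])
```

```text
[ 0.53659433 -0.12825141  0.13777919] [ 0.69050028  0.16697384 -6.49693688] 0.044490350371945916 62.79085636138916
```

View pics/c6.png

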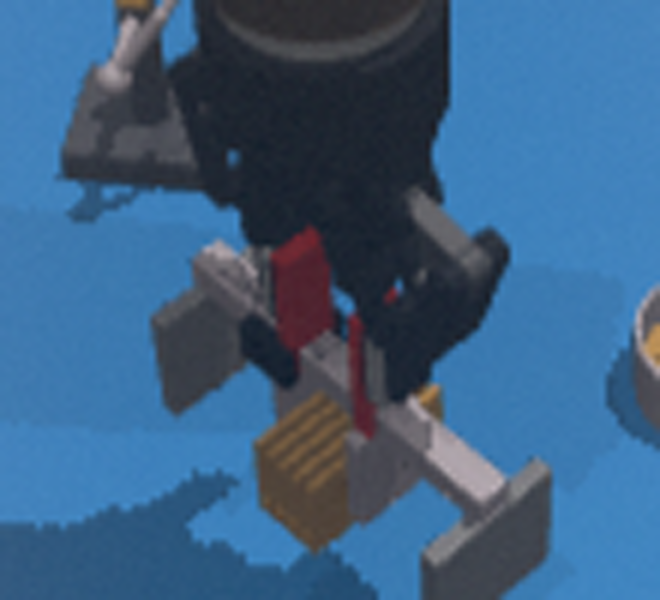

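The picture shows the clamp and heat sink in the air together and level, with the sink at (320,470) tight between the jaws. The load of 6.5 N matches the 0.65 kg of both. I'll let it settle and hand in.

Emit:
step_arm --targets "-1 0 0 0 0 0 0; -1 0 0 0 0 0 0; -1 0 0 0 0 0 0; -1 0 0 0 0 0 0; -1 0 0 0 0 0 0; -1 0 0 0 0 0 0"

```text
clock: 8.42
eef_pos: [0.5373, -0.1284, 0.1386]
tool_rot: [-0.292, 0.956, -0.0, 0.0]
ft_force: [-0.1, -0.7, -7.0]
grip_width: 0.0449
grasp_force: 62.8
```

```bash
python3 -c "
from workcell import bot
o=bot.get_obs();print(o['eef_pos'],o['ft_force'],o['joint_vel'].round(3));print(bot.job_done())"
```

```text
[ 0.53727553 -0.12840484  0.1386119 ] [-0.06142612 -0.69465506 -6.98729875] [-0.001 -0.002 -0.     0.    -0.001 -0.001]
the job is handed in; nothing more can be done
None
```

I handed the job in with the clamp pinched shut on the heat sink and both held level and still, the heat sink's underside about 10 cm above the bench; the hand-in returned no verdict.

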